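Unstack the delivered supplies into their trays at the vaccination table

TASK

Take the two stacks of supplies apart and set each thing upright and flat inside the rim of the grey tray of its own shape: the long case in the long tray, the oval case in the oval one, the round tub in the round one, the carton in the small oblong one and the wooden vial block in the small square one. Set each down gently, never drop it or tip it over, and leave all five standing in their trays.

Things in the scene. Friction and masses are not known exactly. Their poses are not given: they have to be found in the camera images.
- long_case: Long rectangular stainless-steel syringe case with its lid shut, 170 mm long, 64 mm wide, 40 mm high, flat top. Stands on the table at the start as the foot of the three-high stack. Origin: centre of its underside; z up, y along its length, x across its width.
- oval_case: Oval pale-grey aluminium instrument case with its lid shut: straight sides and half-round ends, 140 mm long, 64 mm wide, 40 mm high, flat top. Stands on the table at the start as the foot of the two-high stack. Origin: centre of its underside; z up, y along its length, x across its width.
- tub: Round white swab tub with a ribbed lid, 60 mm in diameter, 42 mm high, flat top. At the start it lies on one of the two cases (which one varies). Origin: centre of its underside, z up.
- carton: Small closed cardboard carton, 64 mm by 46 mm, 42 mm high, with paper bands. At the start it lies on the other case. Origin: centre of its underside; z up, x along its 64 mm side, y along its 46 mm side.
- vial_block: Wooden block 34 mm square and 40 mm high with a glass vial fixed upright in its top (23 mm in diameter, reaching 54 mm above the block's underside). At the start it is the top of the three-high stack, standing on the tub or the carton, above the long case. Origin: centre of the block's underside; z up, x and y square to its sides.
- tray_long: The long rectangular shallow tray, the place of the long case: inside 190 mm by 84 mm. Fixed to the table, pale grey plastic with a darker grey floor. Floor 3 mm above the table, rim 4 mm thick with its top 8 mm above the table. Origin: centre of its underside on the table, z up. y along its length.
- tray_oval: The oval shallow tray (straight sides, half-round ends), the place of the oval case: inside 160 mm by 84 mm. Fixed to the table, pale grey plastic with a darker grey floor. Floor 3 mm above the table, rim 4 mm thick with its top 8 mm above the table. Origin: centre of its underside on the table, z up. y along its length.
- tray_round: The round shallow tray, the place of the tub: inside 80 mm in diameter. Fixed to the table, pale grey plastic with a darker grey floor. Floor 3 mm above the table, rim 4 mm thick with its top 8 mm above the table. Origin: centre of its underside on the table, z up.
- tray_oblong: The small oblong shallow tray, the place of the carton: inside 84 mm by 66 mm. Fixed to the table, pale grey plastic with a darker grey floor. Floor 3 mm above the table, rim 4 mm thick with its top 8 mm above the table. Origin: centre of its underside on the table, z up. x along its 84 mm side.
- tray_square: The small square shallow tray, the smallest, the place of the vial block: inside 54 mm by 54 mm. Fixed to the table, pale grey plastic with a darker grey floor. Floor 3 mm above the table, rim 4 mm thick with its top 8 mm above the table. Origin: centre of its underside on the table, z up. x and y square to its sides.
There are look-alikes about, which are no part of the job. Leave any orange or purple look-alike of the oval_case alone.

How it is judged:
By the outcome, as a careful person would: the job done as asked, in the order asked, and still so for the second after the job is handed in, with the robot touching nothing.
It also fails if it takes over 136 s, if anything falls off the work surface, if the arm or the gripper's body presses on something with over 40 N, if the wrist force passes 120 N, or if a joint passes its speed limit or range.

ROBOT

A 6-joint arm with a two-finger parallel gripper is mounted at the origin on the work surface. World frame = base frame: x ahead of the robot, y to its left, z up, the work surface at z = 0. Lengths are in mm, angles in rad, forces in N, time in s.
With the tool pointing down it reaches from about 350 to 975 mm from the base axis. Payload 7.1 kg.
Tool frame: the origin (TCP) lies midway between the tips of the shut fingers; the grasp point (between the pads) lies 19 mm behind it (ctrl.grip_depth is the distance from the TCP to the grasp point, in mm); z points along the fingers, y is the line along which they close (so a half turn about z gives the same grasp; the last joint's range is limited). The gripper opens to 88 mm and grips with 3 to 60 N. Pads are 20 mm wide; open, the fingers measure 115 mm over their backs; the gripper's body (75 mm by 178 mm) begins 61 mm behind the grasp point.
Start: joints at [-1.144, 0.423, 1.63, -0, 1.089, -0.019], TCP at [269.502, -563.891, 222.675] pointing down, gripper open.
Joint ranges: [-3, 3], [-0.9, 2.11], [0.09, 2.58], [-1.31, 4.45], [0.11, 2.69], [-2.54, 2.54]. Speed limits (rad/s): [2.39, 2.39, 3.01, 3.14, 3.14, 3.14].

INTERFACE

Orientations are given as a rotation vector (axis times angle).
In Python, from workcell import ctrl, cams gives the robot as it stands.
- The arm moves only by the tool move_arm, never from a script. Its argument "steps" is a list of rows, each a list of 3 entries, a list of its own where there are three numbers: the shift along the tool's x, y, z in units of 25 mm (1.0 is 25 mm), then the turn about the tool's z in units of 5 degrees (1.0 is 5 degrees), then the closure, from 0 (fully open) to 1 (shut). A call has 1 to 20 rows; each row shifts and turns the commanded pose from where the row before left it, along the tool's axes as they then stand; what a row does not reach is not made up. A row lasts 1/12 s, in which the tool goes at most 41.7 mm and 7.16 degrees, less where a joint would pass 70% of its speed; a pose out of reach is approached as far as the arm can. A call is refused whole if a number of a shift passes 1 or a number of a turn 1, either way. A call with a gripper value outside its range is refused whole. The fingers move at their own pace and stop on an object; the grip force is fixed at half the most. Time passes only in rows, so rows that do not move let the fingers close. It gives the time, the measured TCP pose, the force, the opening and the grip force at its end, in the units of the state.
- ctrl.get_obs(): the state, without advancing time (a new reading comes with each control period).
- cams.get_image(name): name is "side" or "top" or "wrist"; returns a dict with "image" (400x640x3 uint8, red, green, blue), "camera_matrix" (3x3 intrinsics, pixels), "xyz" and "rotation" of the camera in the world; the wrist camera has in their place "mount" (4x4, takes a point from camera to tool coordinates, whose origin is the TCP and whose axes are the flange's). Camera axes: x right, y down, z forward; pixel columns grow to the right and rows downward; lengths in mm; the calibration is good to about 2 mm. A picture is of the moment at which its call begins: read the wrist's pose just before it. There is no depth.
- ctrl.close_job(): hands the job in; it is judged then, once.
Trained networks look in the newest picture that a camera, given by its name, has taken for a name from the list of things; names that differ only in an ending like _2 or _b are one class to them, and where a whole thing is asked for, a point or a joint stands for the part that bears it (a point fixed in the world has none). Each returns a list of dicts, best first, with "p" (0 to 1); they miss things now and then, are a little off and sometimes report something else, mostly with a low value. They report only what shows in the picture. A call takes as long as a camera call. They do not tell look-alikes from the thing itself.
- cams.boxes_of(camera, thing): "rect" ([centre column, centre row, width, height] in pixels, round what is visible of it).
- cams.cut_out(camera, thing): "pixels" (400x640 bool, what is visible of it) and "rect" ([centre column, centre row, width, height] in pixels, round what is visible of it).
The state is a dict: "t": time; "qpos": joint angles; "qvel": joint speeds; "joint_torque": joint torques, N m; "ee_pos": TCP position; "orientation": TCP orientation; "ft_force": force on the tool from outside, world axes, zero at the start; "moment": the same for the moment, N m; "width": finger opening in mm; "grasp_force": force on a finger pad.
Only numpy, scipy, OpenCV 4.12 (cv2) and the standard library are available. Lean on these libraries where they do the work, as an engineer would, in place of code of your own. Each camera call takes 0.05 s, during which the arm holds its last target. There are 200 camera calls.

## Working session

There is one attempt and no reset: what is moved stays moved. The work goes in short steps, Python scripts to look and compute and a tool call to move; the robot and the scene stay as the last step left them, time stands still between calls to the robot, and variables do not carry over. Pictures are saved under pics/ and viewed, at most 14 in all, crops included, and the job is handed in when it is done.

Besides the shell and the picture viewer there is one more tool, called after "Call:" by a JSON object that holds its "op" and its "data", one argument or row to a line. move_arm: Moves the arm, as the interface text tells. Its arguments: {"type":"object","properties":{"steps":{"type":"array"}},"required":["steps"]}

```bash
mkdir -p pics; ls
python3 - <<'E'
from workcell import ctrl,cams
import cv2,numpy as np
o=ctrl.get_obs();print(o['t'],o['ee_pos'],o['orientation'],o['width'],ctrl.grip_depth)
for n in('top','side'):
    d=cams.get_image(n);cv2.imwrite(f'pics/{n}0.png',d['image'][:,:,::-1])
    print(n,d['camera_matrix'].tolist(),np.round(d['xyz'],1).tolist(),np.round(d['rotation'],4).tolist())
    for t in 'long_case oval_case tub carton vial_block tray_long tray_oval tray_round tray_oblong tray_square'.split():
        print(t,[(round(float(b['p']),2),np.round(b['rect']).astype(int).tolist()) for b in cams.boxes_of(n,t)[:3]])
print(ctrl.get_obs()['t'])
d=cams.get_image('wrist');print(d['camera_matrix'].tolist(),np.round(d['mount'],3).tolist())
E
```

```text
pics
0.0 [ 269.26712243 -563.42591656  221.93338013] [-3.06245690e+00 -6.94171305e-01  4.78295918e-04] 87.70780821420017 18.700000000000003
top [[457.3310971757719, 0.0, 315.182971515796], [0.0, 457.3310971757719, 201.51824653772312], [0.0, 0.0, 1.0]] [331.5, 14.0, 1225.7] [-2.1249, 2.1565, -0.1926]
long_case [(0.9, [212, 163, 71, 30])]
oval_case [(0.9, [319, 171, 57, 28]), (0.62, [293, 116, 41, 40])]
tub [(0.8, [318, 166, 26, 25]), (0.36, [212, 164, 68, 28])]
carton [(0.66, [210, 158, 17, 29])]
vial_block [(0.73, [207, 156, 16, 16]), (0.73, [317, 238, 78, 46])]
tray_long [(0.73, [316, 237, 81, 44])]
tray_oval [(0.7, [410, 163, 60, 35]), (0.15, [211, 161, 20, 26])]
tray_round [(0.58, [391, 238, 33, 38])]
tray_oblong [(0.97, [238, 248, 29, 36])]
tray_square [(0.72, [187, 242, 22, 27]), (0.41, [321, 165, 22, 25])]
side [[444.662327841908, 0.0, 313.41410460774455], [0.0, 444.662327841908, 201.33275249295897], [0.0, 0.0, 1.0]] [8.4, 1107.8, 800.4] [-0.5858, 2.4863, -1.4389]
long_case [(0.92, [235, 257, 56, 46])]
oval_case [(0.96, [293, 216, 27, 24]), (0.8, [337, 322, 55, 48]), (0.73, [242, 211, 36, 25])]
tub [(0.64, [290, 204, 23, 21])]
carton [(0.76, [236, 247, 32, 23])]
vial_block [(0.58, [235, 230, 17, 19])]
tray_long [(0.8, [340, 232, 58, 39]), (0.54, [236, 248, 34, 22])]
tray_oval [(0.7, [319, 185, 33, 24])]
tray_round [(0.69, [365, 205, 23, 15])]
tray_oblong [(0.96, [315, 267, 41, 19])]
tray_square [(0.76, [291, 296, 30, 21]), (0.62, [235, 257, 57, 42]), (0.39, [236, 248, 32, 20])]
1.1
[[313.7132855100066, 0.0, 320.2027184238914], [0.0, 313.7132855100066, 198.78404681210776], [0.0, 0.0, 1.0]] [[0.0, -0.964, -0.267, 72.559], [1.0, 0.0, 0.0, -0.911], [-0.0, -0.267, 0.964, -161.25], [0.0, 0.0, 0.0, 1.0]]
```

View pics/top0.png

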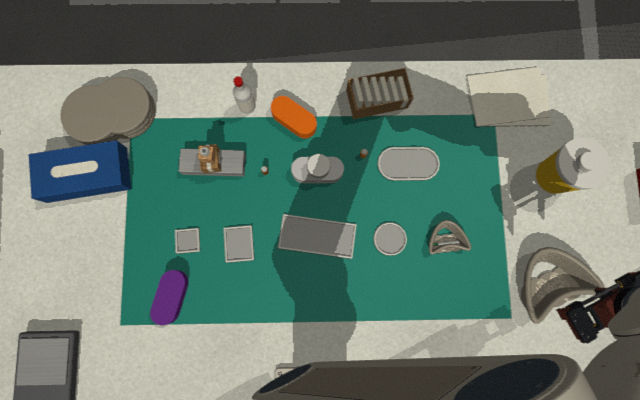

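View pics/side0.png

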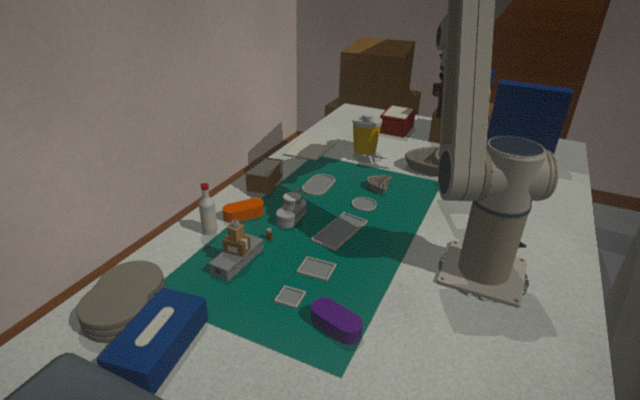

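The top picture shows the three-high stack (long case, carton, vial block) at about (212,160) and the oval case with the tub at (318,168). The trays are square (187,240), oblong (238,244), long (317,237), round (390,238) and oval (409,163). The orange and purple look-alikes are at (294,117) and (168,297).

```bash
cat > h.py <<'E'
import numpy as np,cv2
from scipy.spatial.transform import Rotation as R
from workcell import ctrl,cams
def campose(d,o=None):
    if 'mount' in d:
        T=np.eye(4);T[:3,:3]=R.from_rotvec(o['orientation']).as_matrix();T[:3,3]=o['ee_pos'];M=T@np.array(d['mount']);return M[:3,:3],M[:3,3]
    r=np.array(d['rotation']);return (R.from_rotvec(r).as_matrix() if r.ndim==1 else r),np.array(d['xyz'])
def unproj(d,uv,z,o=None):
    Rm,p=campose(d,o);uv=np.atleast_2d(uv).astype(float)
    v=(Rm@np.linalg.inv(d['camera_matrix'])@np.c_[uv,np.ones(len(uv))].T).T
    return (p+v*((z-p[2])/v[:,2])[:,None])[:,:2]
def rect(d,mask,z,o=None):
    m=mask.astype(np.uint8);c=max(cv2.findContours(m,0,2)[0],key=cv2.contourArea)[:,0]
    P=unproj(d,c,z,o).astype(np.float32);(c,(w,h),a)=cv2.minAreaRect(P)
    if w<h:w,h,a=h,w,a+90
    return np.round(c,1).tolist(),round(w,1),round(h,1),round((a+90)%180-90,1)   # a: azimuth of long side, deg
def pose():
    o=ctrl.get_obs();x=R.from_rotvec(o['orientation']).as_matrix()[:,0]
    return o,np.array(o['ee_pos']),np.degrees(np.arctan2(x[1],x[0]))
def go(x,y,z,psi):
    """turn rows (5deg units), then shift units of 25mm in tool axes after the turn"""
    o,p,ps=pose();t=-((psi-ps+90)%180-90);a=np.radians(ps-t);D=np.array([x,y,z])-p
    s=[D[0]*np.cos(a)+D[1]*np.sin(a),D[0]*np.sin(a)-D[1]*np.cos(a),-D[2]]
    print('t',round(o['t'],2),'tcp',p.round(1),'psi',round(ps,1),'w',round(o['width'],1),'q6',round(o['qpos'][5],2),'| turn',round(t/5,2),'shift',np.round(np.array(s)/25,2),'F',np.round(o['ft_force'],1))
E
python3 - <<'E'
from h import *
H=dict(long_case=40,oval_case=40,tub=82,carton=82,vial_block=122,tray_long=8,tray_oval=8,tray_round=8,tray_oblong=8,tray_square=8)
d=cams.get_image('top')
for t,z in H.items():
    for b in cams.cut_out('top',t)[:2]:
        if b['p']>.3 and b['pixels'].any(): print(t,round(float(b['p']),2),rect(d,b['pixels'],z),np.round(b['rect']))
go(400,0,300,0)
E
```

```text
long_case 0.8 ([638.8, 227.6], 92.1, 68.5, 89.3) [213. 163.  70.  26.]
oval_case 0.97 ([764.7, 52.5], 145.7, 75.5, 53.1) [293. 116.  42.  40.]
oval_case 0.87 ([616.6, -11.1], 135.9, 68.2, 89.2) [317. 171.  57.  26.]
tub 0.63 ([615.7, -11.6], 63.4, 56.6, -0.7) [319. 165.  23.  26.]
carton 0.78 ([639.0, 264.3], 76.7, 53.7, 1.0) [210. 161.  22.  28.]
vial_block 0.77 ([639.8, 263.3], 42.2, 41.0, 89.3) [208. 153.  19.  16.]
tray_long 0.63 ([443.0, -8.4], 198.7, 96.3, 81.0) [317. 237.  77.  41.]
tray_oval 0.61 ([639.6, -261.9], 168.7, 96.1, 89.2) [409. 165.  63.  34.]
tray_round 0.9 ([431.6, -203.3], 86.2, 83.9, -46.8) [391. 236.  33.  34.]
tray_oblong 0.68 ([425.6, 201.0], 92.2, 74.6, 4.0) [238. 245.  28.  38.]
tray_square 0.58 ([648.5, 232.0], 91.6, 73.1, 89.3) [212. 163.  67.  25.]
t 1.7 tcp [ 269.5 -563.9  222.7] psi 25.5 w 88.2 q6 -0.02 | turn 5.11 shift [  5.22 -22.56  -3.09] F [-0.3  0.9 -1. ]
```

Call:
{"op": "move_arm", "data": {
  "steps": [
    [[0,0,-0.4],-1,0],
    [[0,0,-0.4],-1,0],
    [[0,0,-0.4],-1,0],
    [[0,0,-0.4],-1,0],
    [[0,0,-0.4],-1,0],
    [[0,0,-0.4],-1,0],
    [[0,0,-0.4],-1,0],
    [[0,0,-0.4],-1,0],
    [[0,0,-0.4],-1,0],
    [[0,0,-0.4],-1,0],
    [[0,0,-0.4],-1,0],
    [[0,0,0],-1,0],
    [[0,0,0],-0.9,0]
  ]
}}

```text
t: 2.78
ee_pos: [269.6, -564.2, 333.6]
orientation: [2.215, 2.226, -0.001]
ft_force: [-0.5, 0.0, -0.1]
width: 87.9
grasp_force: 0.0
```

Call:
{"op": "move_arm", "data": {
  "steps": [
    [[1,0.45,0],0,0],
    [[1,0.45,0],0,0],
    [[1,0.45,0],0,0],
    [[1,0.45,0],0,0],
    [[1,0.45,0],0,0],
    [[1,0.45,0],0,0],
    [[1,0.45,0],0,0],
    [[1,0.45,0],0,0],
    [[1,0.45,0],0,0],
    [[1,0.45,0],0,0],
    [[1,0.45,0],0,0],
    [[1,0.45,0],0,0],
    [[1,0.45,0],0,0],
    [[1,0.45,0],0,0],
    [[1,0.45,0],0,0],
    [[1,0.45,0],0,0],
    [[1,0.45,0],0,0],
    [[1,0.45,0],0,0],
    [[1,0.45,0],0,0],
    [[1,0.45,0],0,0]
  ]
}}

```text
t: 4.45
ee_pos: [494.5, -62.4, 332.9]
orientation: [2.22, 2.222, 0.0]
ft_force: [0.7, -0.8, 0.6]
width: 87.7
grasp_force: 0.0
```

Call:
{"op": "move_arm", "data": {
  "steps": [
    [[1,0.45,0],0,0],
    [[1,0.45,0],0,0],
    [[1,0.45,0],0,0],
    [[1,0.45,0],0,0],
    [[1,0.45,0],0,0],
    [[1,0.45,0],0,0],
    [[1,0.45,0],0,0],
    [[1,0.45,0],0,0],
    [[1,0.45,0],0,0],
    [[1,0.45,0],0,0],
    [[1,0.45,0],0,0],
    [[1,0.45,0],0,0],
    [[0,0,0],0,0],
    [[0,0,0],0,0]
  ]
}}

```text
t: 5.62
ee_pos: [628.9, 237.4, 332.0]
orientation: [-2.218, -2.224, 0.001]
ft_force: [-0.4, 0.3, -0.4]
width: 88.3
grasp_force: 0.0
```

Run:
```python
from h import *
go(640,260,330,90)
o=ctrl.get_obs();d=cams.get_image('wrist');cv2.imwrite('pics/w1.png',d['image'][:,:,::-1])
for t,z in dict(long_case=40,carton=82,vial_block=122,tray_square=8,tray_oblong=8,tray_long=8).items():
    for b in cams.cut_out('wrist',t)[:2]:
        if b['p']>.3 and b['pixels'].any(): print(t,round(float(b['p']),2),rect(d,b['pixels'],z,o),np.round(b['rect']))
```

```text
t 5.62 tcp [628.9 237.4 332. ] psi 90.1 w 88.3 q6 0.34 | turn 0.03 shift [0.91 0.44 0.08] F [-0.4  0.3 -0.4]
long_case 0.69 ([647.0, 328.5], 65.9, 64.3, 89.7) [333. 133.  52. 124.]
carton 0.88 ([644.4, 276.0], 64.0, 46.5, 6.4) [334. 142.  54.  43.]
carton 0.7 ([620.5, 76.2], 56.4, 55.5, 0.2) [315. 302.  38.  90.]
vial_block 0.59 ([644.9, 273.8], 37.4, 34.1, 80.6) [336. 146.  35.  33.]
tray_square 0.86 ([437.3, 342.2], 66.9, 63.6, 2.5) [190.  89.  51.  45.]
tray_oblong 0.69 ([426.6, 205.7], 95.0, 75.9, 3.8) [194. 180.  69.  51.]
tray_long 0.74 ([446.1, -87.9], 66.1, 36.8, 0.3) [219. 295.  55. 104.]
```

View pics/w1.png

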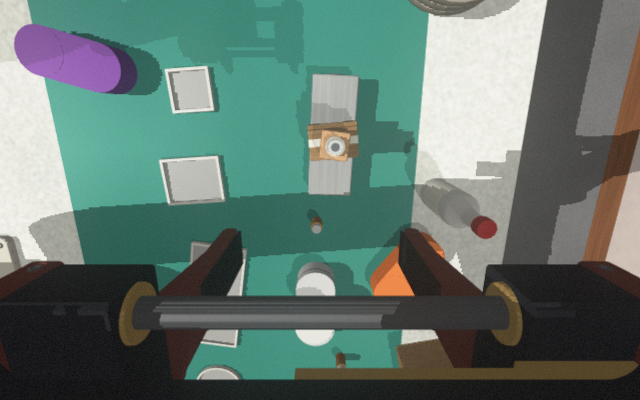

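The wrist picture shows the long case at (333,133) with carton and vial block on it (block at 335,146), and the square and oblong trays at (190,89) and (194,180). I'll lower the camera straight above the stack for a finer look.

Call:
{"op": "move_arm", "data": {
  "steps": [
    [[-0.5,0.2,0.8],0,0],
    [[-0.5,0.2,0.8],0,0],
    [[-0.5,0.2,0.8],0,0],
    [[0,0,0.8],0,0],
    [[0,0,0],0,0],
    [[0,0,0],0,0]
  ]
}}

```text
t: 6.47
ee_pos: [643.4, 198.3, 252.1]
orientation: [-2.221, -2.221, 0.003]
ft_force: [-0.7, 1.0, 1.0]
width: 88.1
grasp_force: 0.0
```

Run:
```python
from h import *
go(640,260,330,90)
o=ctrl.get_obs();d=cams.get_image('wrist');im=d['image']
for t,z in dict(long_case=40,carton=82,vial_block=122,tray_square=8,tray_oblong=8).items():
    for b in cams.cut_out('wrist',t)[:2]:
        if b['p']>.3 and b['pixels'].any(): print(t,round(float(b['p']),2),rect(d,b['pixels'],z,o),np.round(b['rect']));
print(unproj(d,[[320,180],[360,180],[320,140]],122,o))
c=im[60:260,240:440,::-1];cv2.imwrite('pics/w2.png',cv2.resize(c,None,fx=3,fy=3,interpolation=cv2.INTER_CUBIC))
```

```text
t 6.47 tcp [643.4 198.3 252.1] psi 90.0 w 88.1 q6 0.28 | turn -0.0 shift [ 2.47 -0.14 -3.12] F [-0.7  1.   1. ]
long_case 0.83 ([647.3, 329.1], 63.6, 62.8, -1.8) [327. 104.  61. 161.]
long_case 0.36 ([453.9, 336.0], 61.3, 59.3, 4.7) [144.  51.  66.  58.]
carton 0.88 ([655.3, 275.9], 45.2, 41.0, -85.1) [323. 110.  67.  50.]
vial_block 0.93 ([644.5, 273.0], 34.3, 33.9, -6.5) [323. 110.  41.  43.]
tray_square 0.92 ([437.6, 341.6], 64.8, 62.6, 4.0) [145.  50.  67.  59.]
tray_square 0.63 ([428.9, 76.8], 107.1, 57.3, 40.9) [187. 299.  62. 124.]
tray_oblong 0.71 ([427.1, 205.8], 95.7, 75.9, 4.4) [155. 163.  84.  66.]
[[642.20709951 209.44988443]
 [680.10797025 209.48160114]
 [642.20870268 246.85362853]]
```

View pics/w2.png

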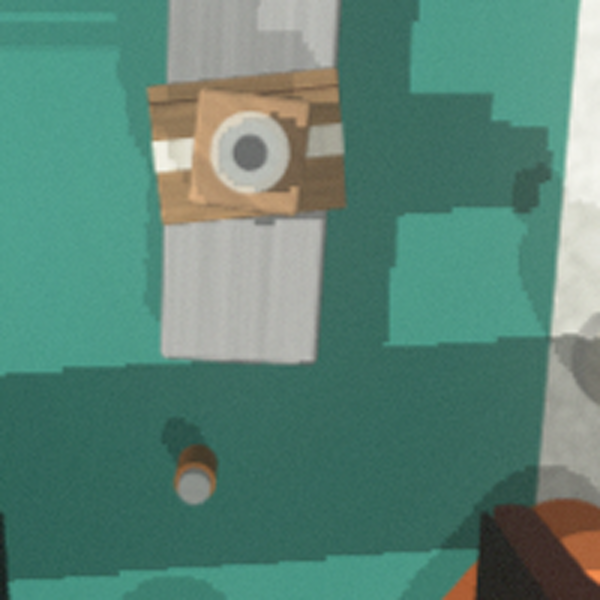

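Call:
{"op": "move_arm", "data": {
  "steps": [
    [[0,0,0],0.65,0],
    [[0,0,0],0.65,0],
    [[0.99,-0.1,0],0,0],
    [[0.99,-0.1,0],0,0],
    [[0.99,-0.1,0],0,0],
    [[0,0,0.9],0,0.3],
    [[0,0,0.9],0,0.3],
    [[0,0,0.9],0,0.3],
    [[0,0,0.9],0,0.3],
    [[0,0,0.9],0,0.3],
    [[0,0,0.9],0,0.3],
    [[0,0,0.6],0,0.3],
    [[0,0,0.3],0,0.3],
    [[0,0,0],0,0.3],
    [[0,0,0],0,0.3]
  ]
}}

```text
t: 8.02
ee_pos: [645.3, 273.8, 95.8]
orientation: [2.343, 2.093, 0.001]
ft_force: [-0.1, 0.7, -0.2]
width: 61.2
grasp_force: 0.0
```

Run:
```python
from h import *
go(644.5,273,94,83.5)
```

```text
t 8.02 tcp [645.3 273.8  95.8] psi 83.5 w 61.2 q6 0.5 | turn 0.01 shift [-0.03 -0.03  0.07] F [-0.1  0.7 -0.2]
```

Call:
{"op": "move_arm", "data": {
  "steps": [
    [[0,0,0.05],0,1],
    [[0,0,0],0,1],
    [[0,0,0],0,1],
    [[0,0,0],0,1],
    [[0,0,0],0,1],
    [[0,0,0],0,1],
    [[0,0,-0.2],0,1],
    [[0,0,-0.6],0,1],
    [[0,0,-1],0,1],
    [[0,0,-1],0,1],
    [[0,0,0],-1,1],
    [[0,0,0],-1,1],
    [[0,0,0],0,1]
  ]
}}

```text
t: 9.1
ee_pos: [645.3, 273.7, 165.9]
orientation: [2.147, 2.292, 0.003]
ft_force: [0.6, 0.6, -0.0]
width: 33.6
grasp_force: 30.0
```

Run:
```python
from h import *
go(437.5,341.5,16,93.5)
```

```text
t 9.1 tcp [645.3 273.7 165.9] psi 93.7 w 33.6 q6 0.32 | turn 0.04 shift [ 3.21 -8.13  6.  ] F [ 0.6  0.6 -0. ]
```

Call:
{"op": "move_arm", "data": {
  "steps": [
    [[0.36,-0.9,0],0,1],
    [[0.36,-0.9,0],0,1],
    [[0.36,-0.9,0],0,1],
    [[0.36,-0.9,0],0,1],
    [[0.36,-0.9,0],0,1],
    [[0.36,-0.9,0],0,1],
    [[0.36,-0.9,0],0,1],
    [[0.36,-0.9,0],0,1],
    [[0.36,-0.9,0],0,1],
    [[0,0,0.9],0,1],
    [[0,0,0.9],0,1],
    [[0,0,0.9],0,1],
    [[0,0,0.9],0,1],
    [[0,0,0.9],0,1],
    [[0,0,0.6],0,1],
    [[0,0,0.4],0,1],
    [[0,0,0.2],0,1],
    [[0,0,0],0,1],
    [[0,0,0],0,1]
  ]
}}

```text
t: 10.68
ee_pos: [438.1, 342.1, 22.0]
orientation: [2.153, 2.288, 0.001]
ft_force: [0.4, 0.5, -0.6]
width: 34.0
grasp_force: 30.0
```

Run:
```python
from h import *
go(437.5,341.5,16,93.5)
o=ctrl.get_obs();d=cams.get_image('wrist');im=d['image']
cv2.imwrite('pics/w3.png',im[:,:,::-1])
```

```text
t 10.68 tcp [438.1 342.1  22. ] psi 93.5 w 34.0 q6 0.58 | turn -0.0 shift [-0.02 -0.03  0.24] F [ 0.4  0.5 -0.6]
```

View pics/w3.png

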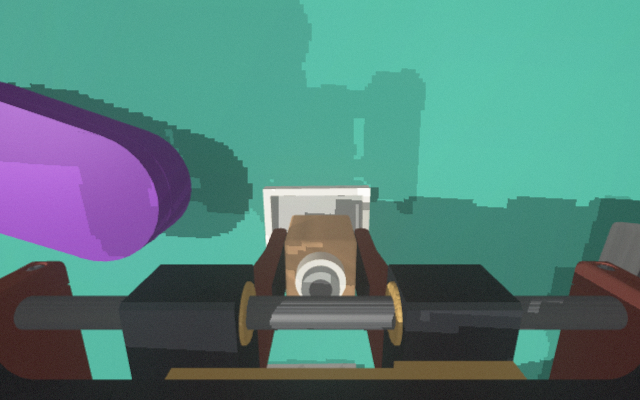

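The picture shows the block centred above the square tray (tray 264–371 px, block 285–355) with the purple look-alike clear to the left. I'll lower it and release.

Call:
{"op": "move_arm", "data": {
  "steps": [
    [[0,0,0.08],0,1],
    [[0,0,0.08],0,1],
    [[0,0,0.06],0,1],
    [[0,0,0.02],0,1],
    [[0,0,0],0,1],
    [[0,0,0],0,1]
  ]
}}

```text
t: 11.23
ee_pos: [437.8, 341.9, 15.6]
orientation: [2.152, 2.289, 0.0]
ft_force: [-1.3, -0.6, 1.0]
width: 33.9
grasp_force: 30.0
```

Call:
{"op": "move_arm", "data": {
  "steps": [
    [[0,0,0.03],0,1],
    [[0,0,0],0,0.55],
    [[0,0,0],0,0.4],
    [[0,0,0],0,0.4],
    [[0,0,0],0,0.4],
    [[0,0,-0.2],0,0.4],
    [[0,0,-0.8],0,0.4],
    [[0,0,-1],0,0.4],
    [[0,0,-1],0,0],
    [[0,0,-1],0,0],
    [[0,0,-1],0,0],
    [[0,0,-1],0,0],
    [[0,0,0],-0.3,0]
  ]
}}

```text
t: 12.32
ee_pos: [440.0, 343.6, 169.8]
orientation: [2.121, 2.316, 0.012]
ft_force: [0.1, 0.4, -0.7]
width: 82.5
grasp_force: 0.0
```

Run:
```python
from h import *
go(644.6,275,52,95)
o=ctrl.get_obs();d=cams.get_image('wrist');im=d['image']
cv2.imwrite('pics/w4.png',im[:,:,::-1])
for t,z in dict(vial_block=43,tray_square=8).items():
    for b in cams.cut_out('wrist',t)[:1]:
        if b['pixels'].any(): print(t,round(float(b['p']),2),rect(d,b['pixels'],z,o),np.round(b['rect']))
```

```text
t 12.32 tcp [440.  343.6 169.8] psi 95.0 w 82.5 q6 0.55 | turn 0.01 shift [-3.45  7.91  4.71] F [ 0.1  0.4 -0.7]
vial_block 0.89 ([437.9, 345.2], 41.8, 34.0, -85.9) [318. 192.  38.  45.]
tray_square 0.77 ([435.6, 342.8], 61.9, 61.6, 5.0) [313. 185.  61.  56.]
```

View pics/w4.png

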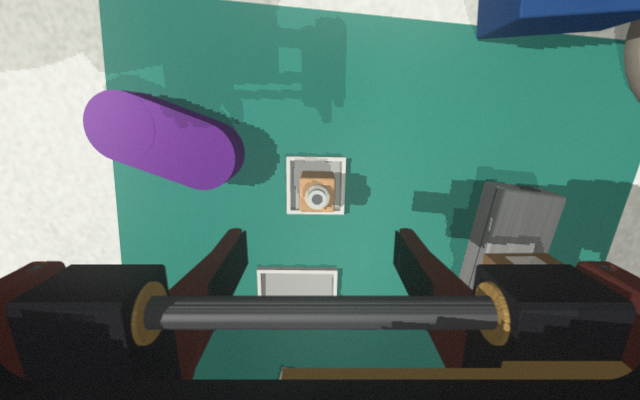

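The vial block stands upright inside the square tray at (318,192). Carton next.

Call:
{"op": "move_arm", "data": {
  "steps": [
    [[-0.43,0.99,0],0,0],
    [[-0.43,0.99,0],0,0],
    [[-0.43,0.99,0],0,0],
    [[-0.43,0.99,0],0,0],
    [[-0.43,0.99,0],0,0],
    [[-0.43,0.99,0],0,0],
    [[-0.43,0.99,0],0,0],
    [[-0.43,0.99,0],0,0],
    [[0,0,0],0,0],
    [[0,0,0.9],0,0],
    [[0,0,0.9],0,0],
    [[0,0,0],0,0],
    [[0,0,0],0,0]
  ]
}}

```text
t: 13.55
ee_pos: [640.5, 273.1, 117.5]
orientation: [-2.12, -2.315, 0.007]
ft_force: [0.1, -0.5, -0.0]
width: 88.3
grasp_force: 0.0
```

Run:
```python
from h import *
go(644.6,275,52,95)
```

```text
t 13.55 tcp [640.5 273.1 117.5] psi 95.0 w 88.3 q6 0.3 | turn 0.01 shift [0.06 0.17 2.62] F [ 0.1 -0.5 -0. ]
```

Call:
{"op": "move_arm", "data": {
  "steps": [
    [[0.06,0.17,0],0,0],
    [[0,0,0.8],0,0],
    [[0,0,0.8],0,0],
    [[0,0,0.6],0,0],
    [[0,0,0.4],0,0],
    [[0,0,0],0,0.15],
    [[0,0,0],0,1],
    [[0,0,0],0,1],
    [[0,0,0],0,1],
    [[0,0,0],0,1],
    [[0,0,0],0,1]
  ]
}}

```text
t: 14.47
ee_pos: [647.3, 275.8, 55.9]
orientation: [2.121, 2.316, 0.003]
ft_force: [-0.6, 0.7, 4.1]
width: 64.0
grasp_force: 30.0
```

Run:
```python
from h import *
go(427,205.8,16,94.2)
```

```text
t 14.47 tcp [647.3 275.8  55.9] psi 95.0 w 64.0 q6 0.3 | turn 0.17 shift [-2.15 -9.    1.6 ] F [-0.6  0.7  4.1]
```

Call:
{"op": "move_arm", "data": {
  "steps": [
    [[0,0,-0.1],0,1],
    [[0,0,-0.3],0,1],
    [[0,0,-0.8],0,1],
    [[0,0,-0.9],0,1],
    [[0,0,-0.9],0,1],
    [[0,0,0],0.2,1],
    [[0,0,0],0,1]
  ]
}}

```text
t: 15.05
ee_pos: [647.5, 275.8, 131.4]
orientation: [2.142, 2.296, 0.004]
ft_force: [-0.7, -0.0, -0.3]
width: 63.7
grasp_force: 30.0
```

Run:
```python
from h import *
go(427,205.8,19,94.2)
o=ctrl.get_obs();d=cams.get_image('wrist');im=d['image']
cv2.imwrite('pics/w5.png',im[:,:,::-1])
for t,z in dict(long_case=40).items():
    for b in cams.cut_out('wrist',t)[:1]:
        if b['pixels'].any(): print(t,round(float(b['p']),2),rect(d,b['pixels'],z,o),np.round(b['rect']))
```

```text
t 15.05 tcp [647.5 275.8 131.4] psi 94.0 w 63.7 q6 0.32 | turn -0.05 shift [-2.15 -9.    4.49] F [-0.7 -0.  -0.3]
long_case 0.67 ([646.8, 317.8], 89.2, 64.2, 88.1) [326. 148.  94. 114.]
```

View pics/w5.png

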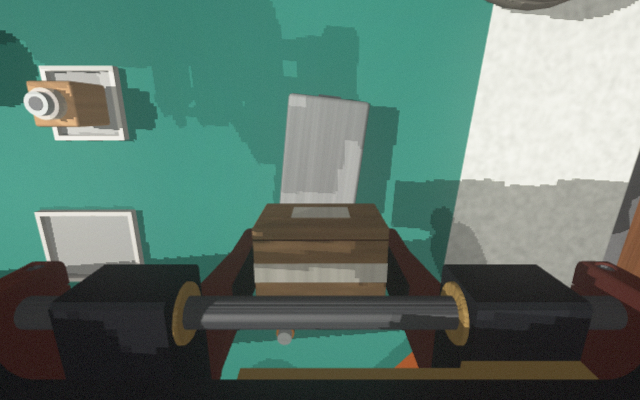

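Carton held level, vial block visible upright in its tray at (80,105).

Call:
{"op": "move_arm", "data": {
  "steps": [
    [[-0.2,-0.9,0],0,1],
    [[-0.22,-0.9,0],0,1],
    [[-0.22,-0.9,0],0,1],
    [[-0.22,-0.9,0],0,1],
    [[-0.22,-0.9,0],0,1],
    [[-0.22,-0.9,0],0,1],
    [[-0.22,-0.9,0],0,1],
    [[-0.22,-0.9,0],0,1],
    [[-0.22,-0.9,0],0,1],
    [[-0.2,-0.9,0],0,1],
    [[0,0,0.8],0,1],
    [[0,0,0.8],0,1],
    [[0,0,0.8],0,1],
    [[0,0,0.8],0,1],
    [[0,0,0.6],0,1],
    [[0,0,0.4],0,1],
    [[0,0,0],0,1],
    [[0,0,0],0,1]
  ]
}}

```text
t: 16.65
ee_pos: [425.3, 205.4, 24.0]
orientation: [-2.141, -2.298, 0.003]
ft_force: [-0.8, -0.6, -0.4]
width: 64.0
grasp_force: 30.0
```

Run:
```python
from h import *
go(427,205.8,19,94.2)
```

```text
t 16.65 tcp [425.3 205.4  24. ] psi 94.0 w 64.0 q6 0.35 | turn -0.03 shift [0.01 0.07 0.2 ] F [-0.8 -0.6 -0.4]
```

Call:
{"op": "move_arm", "data": {
  "steps": [
    [[0,0.07,0.06],0,1],
    [[0,0,0.06],0,1],
    [[0,0,0.04],0,1],
    [[0,0,0.02],0,1],
    [[0,0,0],0,1],
    [[0,0,0],0,1]
  ]
}}

```text
t: 17.15
ee_pos: [427.8, 205.9, 20.4]
orientation: [2.142, 2.298, 0.001]
ft_force: [-0.1, 0.2, -0.4]
width: 63.9
grasp_force: 30.0
```

Call:
{"op": "move_arm", "data": {
  "steps": [
    [[0,0,0.03],0,1],
    [[0,0,0.03],0,1],
    [[0,0,0],0,1],
    [[0,0,0],0,1]
  ]
}}

```text
t: 17.48
ee_pos: [427.8, 205.9, 18.9]
orientation: [2.142, 2.298, 0.0]
ft_force: [-1.5, -0.0, 3.9]
width: 64.0
grasp_force: 30.0
```

Call:
{"op": "move_arm", "data": {
  "steps": [
    [[0,0,0],0,0.2],
    [[0,0,0],0,0.1],
    [[0,0,0],0,0],
    [[0,0,0],0,0],
    [[0,0,-0.3],0,0],
    [[0,0,-0.8],0,0],
    [[0,0,-1],0,0],
    [[0,0,-1],0,0],
    [[0,0,-1],0,0],
    [[0,0.9,-1],0,0],
    [[0,0.9,-1],0,0],
    [[0,0.9,-0.8],0,0],
    [[0,0.9,-0.8],0,0],
    [[0,0.9,0],0,0],
    [[0,0.9,0],0,0],
    [[0,0.9,0],0,0],
    [[0,0.9,0],0,0],
    [[0,0.9,0],0,0],
    [[0,0,0],0,0],
    [[0,0,0],0,0]
  ]
}}

```text
t: 19.15
ee_pos: [629.8, 219.9, 211.0]
orientation: [-2.142, -2.298, 0.001]
ft_force: [-0.4, 0.6, 0.2]
width: 88.1
grasp_force: 0.0
```

Run:
```python
from h import *
o=ctrl.get_obs();d=cams.get_image('wrist');im=d['image']
cv2.imwrite('pics/w6.png',im[:,:,::-1])
for t,z in dict(long_case=40,carton=45,tray_oblong=8,tray_square=8,vial_block=43).items():
    for b in cams.cut_out('wrist',t)[:1]:
        if b['pixels'].any(): print(t,round(float(b['p']),2),rect(d,b['pixels'],z,o),np.round(b['rect']))
go(647,278,15,88.5)
```

```text
long_case 0.81 ([644.2, 276.1], 169.7, 64.5, 87.4) [343. 125.  79. 177.]
carton 0.96 ([437.2, 208.3], 83.8, 50.2, 4.1) [139. 184.  86.  47.]
tray_oblong 0.84 ([427.9, 206.4], 96.9, 74.5, 4.0) [150. 174.  93.  66.]
tray_square 0.75 ([437.6, 341.6], 65.2, 61.8, 4.0) [148.  51.  69.  62.]
vial_block 0.92 ([446.7, 338.7], 51.5, 38.1, 2.0) [139.  49.  58.  44.]
t 19.45 tcp [628.9 220.2 211.4] psi 94.1 w 87.9 q6 0.25 | turn 1.11 shift [2.33 0.66 7.86] F [ 0.  -0.1 -0.1]
```

View pics/w6.png

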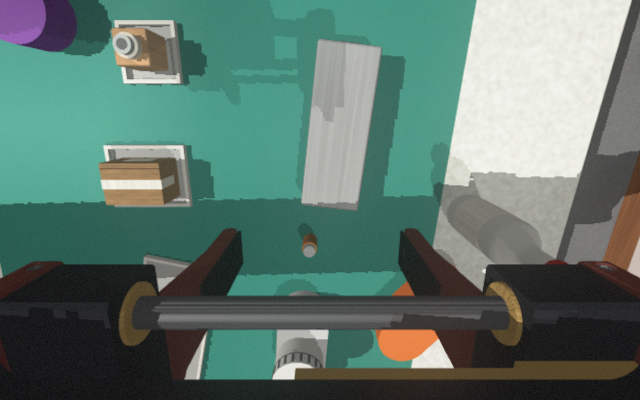

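Carton and vial block stand in their trays; the long case is at (341,125). Before lifting the large cases I'll measure the other trays and the oval stack from the right side.

Call:
{"op": "move_arm", "data": {
  "steps": [
    [[-0.9,-0.25,-0.25],0,0],
    [[-0.9,-0.25,-0.25],0,0],
    [[-0.9,-0.25,-0.25],0,0],
    [[-0.9,-0.25,-0.25],0,0],
    [[-0.9,-0.25,-0.25],0,0],
    [[-0.9,-0.25,-0.25],0,0],
    [[-0.9,-0.25,-0.25],0,0],
    [[-0.9,-0.25,-0.25],0,0],
    [[-0.9,-0.25,-0.25],0,0],
    [[-0.9,-0.25,-0.25],0,0],
    [[-0.9,-0.25,-0.25],0,0],
    [[-0.9,-0.25,-0.25],0,0],
    [[-0.9,-0.25,-0.25],0,0],
    [[-0.9,-0.25,-0.25],0,0],
    [[-0.9,-0.25,-0.25],0,0],
    [[-0.9,-0.25,-0.25],0.8,0],
    [[-0.9,-0.25,-0.25],0,0],
    [[-0.9,-0.25,-0.25],0,0],
    [[-0.9,-0.25,-0.25],0,0],
    [[0,0,0],0,0]
  ]
}}

```text
t: 21.12
ee_pos: [535.9, -216.6, 331.5]
orientation: [2.221, 2.218, -0.0]
ft_force: [0.6, 0.4, -0.2]
width: 87.6
grasp_force: 0.0
```

Run:
```python
from h import *
go(640,260,330,90)
o=ctrl.get_obs();d=cams.get_image('wrist');im=d['image']
cv2.imwrite('pics/w7.png',im[:,:,::-1])
for t,z in dict(oval_case=40,tub=82,tray_long=8,tray_oval=8,tray_round=8).items():
    for b in cams.cut_out('wrist',t)[:2]:
        if b['p']>.3 and b['pixels'].any(): print(t,round(float(b['p']),2),rect(d,b['pixels'],z,o),np.round(b['rect']))
```

```text
t 21.12 tcp [ 535.9 -216.6  331.5] psi 89.9 w 87.6 q6 -0.4 | turn -0.02 shift [19.06  4.16  0.06] F [ 0.6  0.4 -0.2]
oval_case 0.93 ([612.6, -47.9], 77.1, 69.9, -13.1) [385.  34.  57.  68.]
oval_case 0.77 ([731.6, -11.7], 48.4, 10.2, -0.1) [474.   6.  42.  11.]
tub 0.71 ([615.3, -33.2], 60.2, 28.1, -0.1) [389.  14.  58.  28.]
tray_long 0.81 ([436.1, -46.5], 114.3, 95.2, 81.7) [251.  43.  72.  84.]
tray_oval 0.72 ([638.7, -258.4], 167.6, 94.0, 89.7) [386. 184.  65. 105.]
tray_round 0.58 ([432.5, -197.9], 86.2, 85.4, -0.1) [253. 147.  55.  54.]
```

View pics/w7.png

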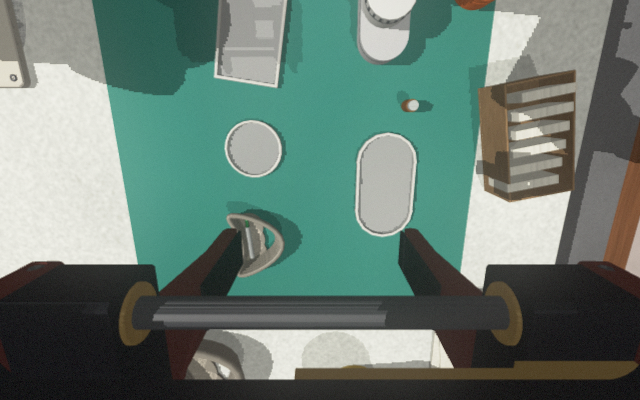

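Visible: oval tray at (386,184), round tray at (253,147). The long tray and the tub stack are cut at the top edge, so I'll shift 125 mm along +y.

Call:
{"op": "move_arm", "data": {
  "steps": [
    [[0.9,0,0],0,0],
    [[0.9,0,0],0,0],
    [[0.9,0,0.2],0,0],
    [[0.9,0,0.2],0,0],
    [[0.9,0,0.2],0,0],
    [[0.9,0,0.2],0,0],
    [[0,0,0],0,0],
    [[0,0,0],0,0]
  ]
}}

```text
t: 22.08
ee_pos: [536.4, -77.1, 309.6]
orientation: [-2.217, -2.226, 0.001]
ft_force: [0.7, 0.5, -0.2]
width: 87.7
grasp_force: 0.0
```

Run:
```python
from h import *
o=ctrl.get_obs();d=cams.get_image('wrist');im=d['image']
cv2.imwrite('pics/w8.png',im[:,:,::-1])
for t,z in dict(oval_case=40,tub=82,tray_long=8,tray_oval=8,tray_round=8).items():
    for b in cams.cut_out('wrist',t)[:2]:
        if b['p']>.3 and b['pixels'].any(): print(t,round(float(b['p']),2),rect(d,b['pixels'],z,o),np.round(b['rect']))
print(campose(d,o)[1])
go(616,-7,52,90)
```

```text
oval_case 0.81 ([617.7, -7.0], 136.9, 68.1, 90.0) [385. 111.  53. 114.]
oval_case 0.8 ([762.3, 54.6], 149.2, 75.0, 51.6) [501.  62. 110. 110.]
tub 0.55 ([616.7, -8.1], 62.7, 59.3, -31.0) [387. 117.  57.  54.]
tray_long 0.6 ([443.0, -4.3], 197.5, 93.2, 81.1) [259. 108.  78. 151.]
tray_round 0.81 ([439.3, -195.1], 88.4, 75.2, -74.3) [258. 236.  52.  52.]
[535.84593477  -3.69803068 470.85729365]
t 22.38 tcp [536.7 -79.3 310.1] psi 90.0 w 87.5 q6 -0.17 | turn -0.0 shift [ 2.89  3.17 10.32] F [-0.6  0.9  0.2]
```

View pics/w8.png

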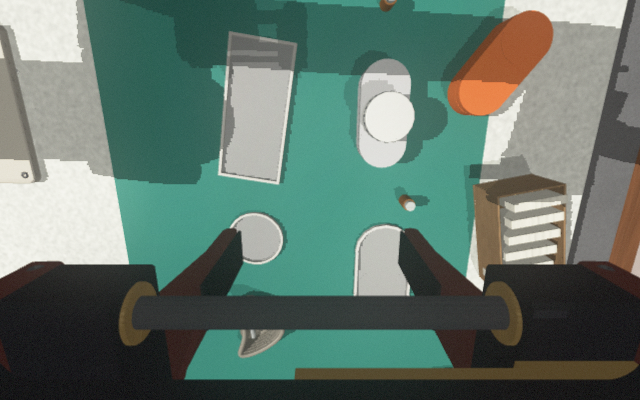

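The tub sits on the oval case at (388,117); the long tray is whole at (259,108). I'll take the tub now.

Call:
{"op": "move_arm", "data": {
  "steps": [
    [[0.7,0.8,0],0,0],
    [[0.7,0.8,0],0,0],
    [[0.7,0.8,0],0,0],
    [[0.7,0.8,0],0,0],
    [[0,0,0.9],0,0],
    [[0,0,0.9],0,0],
    [[0,0,0.9],0,0],
    [[0,0,0.9],0,0],
    [[0,0,0.9],0,0],
    [[0,0,0.9],0,0],
    [[0,0,0.9],0,0],
    [[0,0,0.9],0,0],
    [[0,0,0.8],0,0],
    [[0,0,0],0,0],
    [[0,0,0],0,0]
  ]
}}

```text
t: 23.63
ee_pos: [616.0, -9.1, 109.2]
orientation: [-2.22, -2.22, 0.002]
ft_force: [0.0, -1.3, -0.8]
width: 87.6
grasp_force: 0.0
```

Run:
```python
from h import *
go(618,-8.5,53,90)
```

```text
t 23.63 tcp [616.   -9.1 109.2] psi 90.0 w 87.6 q6 -0.03 | turn -0.0 shift [0.02 0.08 2.25] F [ 0.  -1.3 -0.8]
```

Call:
{"op": "move_arm", "data": {
  "steps": [
    [[0,0.08,0.5],0,0],
    [[0,0,0.8],0,0],
    [[0,0,0.6],0,0],
    [[0,0,0.3],0,0],
    [[0,0,0.05],0,0.1],
    [[0,0,0],0,0.2],
    [[0,0,0],0,1],
    [[0,0,0],0,1],
    [[0,0,0],0,1],
    [[0,0,0],0,1],
    [[0,0,0],0,1]
  ]
}}

```text
t: 24.55
ee_pos: [619.3, -8.5, 54.7]
orientation: [2.22, 2.221, 0.002]
ft_force: [-0.7, 0.1, 6.2]
width: 59.8
grasp_force: 30.0
```

Call:
{"op": "move_arm", "data": {
  "steps": [
    [[0,0,-0.1],0,1],
    [[0,0,-0.4],0,1],
    [[0,0,-0.8],0,1],
    [[0,0,-0.9],0,1],
    [[0,0,-0.9],0,1],
    [[-0.75,-0.75,0],0,1],
    [[-0.75,-0.75,0],0,1],
    [[-0.75,-0.75,0],0,1],
    [[-0.75,-0.75,0],0,1],
    [[-0.75,-0.75,0],0,1],
    [[-0.75,-0.75,0],0,1],
    [[-0.75,-0.75,0],0,1],
    [[-0.75,-0.75,0],0,1],
    [[-0.75,-0.75,0],0,1],
    [[-0.8,-0.75,0],0,1],
    [[0,0,0],0,1],
    [[0,0,0],0,1]
  ]
}}

```text
t: 25.97
ee_pos: [430.4, -198.1, 131.7]
orientation: [2.223, 2.219, 0.0]
ft_force: [0.5, -0.1, -1.7]
width: 59.4
grasp_force: 30.0
```

Run:
```python
from h import *
go(432.5,-198,17.7,90)
```

```text
t 25.97 tcp [ 430.4 -198.1  131.7] psi 89.9 w 59.4 q6 -0.45 | turn -0.02 shift [0.   0.08 4.56] F [ 0.5 -0.1 -1.7]
```

Call:
{"op": "move_arm", "data": {
  "steps": [
    [[0,0.08,0.6],0,1],
    [[0,0,0.9],0,1],
    [[0,0,0.9],0,1],
    [[0,0,0.9],0,1],
    [[0,0,0.6],0,1],
    [[0,0,0.3],0,1],
    [[0,0,0.15],0,1],
    [[0,0,0.06],0,1],
    [[0,0,0],0,1],
    [[0,0,0],0,1]
  ]
}}

```text
t: 26.8
ee_pos: [433.8, -197.5, 21.7]
orientation: [2.219, 2.222, 0.001]
ft_force: [-0.0, -0.1, -0.4]
width: 59.4
grasp_force: 30.0
```

Call:
{"op": "move_arm", "data": {
  "steps": [
    [[0,-0.04,0.05],0,1],
    [[0,0,0.05],0,1],
    [[0,0,0.04],0,1],
    [[0,0,0],0,1],
    [[0,0,0],0,1]
  ]
}}

```text
t: 27.22
ee_pos: [432.3, -197.6, 17.7]
orientation: [2.22, 2.222, 0.0]
ft_force: [-1.1, 0.9, 4.0]
width: 59.7
grasp_force: 30.0
```

Call:
{"op": "move_arm", "data": {
  "steps": [
    [[0,0,0],0,0.25],
    [[0,0,0],0,0.1],
    [[0,0,0],0,0],
    [[0,0,0],0,0],
    [[0,0,-0.3],0,0],
    [[0,0,-0.8],0,0],
    [[0,0,-1],0,0],
    [[0,0,-1],0,0],
    [[0,0,-1],0,0],
    [[0,0,-1],0,0],
    [[0,0,-1],0,0],
    [[0.6,0.85,-0.8],0,0],
    [[0.6,0.85,-0.8],0,0],
    [[0.6,0.85,-0.8],0,0],
    [[0.6,0.85,-0.8],0,0],
    [[0.6,0.85,0],0,0],
    [[0.6,0.85,0],0,0],
    [[0.6,0.85,0],0,0],
    [[0.6,0.85,0],0,0],
    [[0,0,0],0,0]
  ]
}}

```text
t: 28.88
ee_pos: [605.0, -74.9, 250.5]
orientation: [2.217, 2.224, 0.003]
ft_force: [-0.5, 0.3, -0.2]
width: 88.2
grasp_force: 0.0
```

Run:
```python
from h import *
o=ctrl.get_obs();d=cams.get_image('wrist');im=d['image']
cv2.imwrite('pics/w9.png',im[:,:,::-1])
for t,z in dict(oval_case=40,tub=45,tray_round=8,tray_long=8).items():
    for b in cams.cut_out('wrist',t)[:2]:
        if b['p']>.3 and b['pixels'].any(): print(t,round(float(b['p']),2),rect(d,b['pixels'],z,o),np.round(b['rect']))
go(618,-7,14,90)
```

```text
oval_case 0.75 ([619.5, -6.6], 138.4, 64.7, 89.8) [336. 112.  59. 129.]
oval_case 0.73 ([765.0, 54.7], 146.2, 69.9, 53.1) [468.  59. 116. 115.]
tub 0.66 ([430.3, -177.6], 79.3, 28.3, 41.0) [189. 257.  48.  46.]
tray_round 0.58 ([424.5, -168.1], 76.2, 27.5, 14.9) [192. 238.  50.  24.]
tray_long 0.8 ([443.6, -4.3], 198.0, 94.0, 81.1) [194. 107.  85. 175.]
t 29.13 tcp [601.  -77.8 250. ] psi 90.0 w 87.7 q6 -0.15 | turn 0.0 shift [2.83 0.68 9.44] F [ 0.5 -0.1 -0.3]
```

View pics/w9.png

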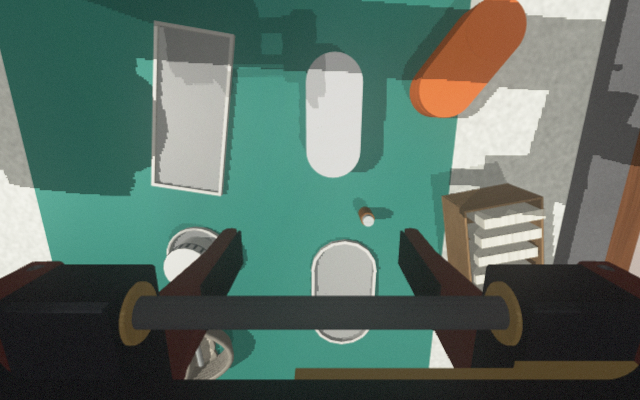

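The oval case is free at (334,113); the tub stands in the round tray at (190,255).

Call:
{"op": "move_arm", "data": {
  "steps": [
    [[0.7,0.18,0],0,0],
    [[0.7,0.18,0],0,0],
    [[0.7,0.18,0],0,0],
    [[0.7,0.18,0],0,0],
    [[0,0,0.9],0,0],
    [[0,0,0.9],0,0],
    [[0,0,0.9],0,0],
    [[0,0,0.9],0,0],
    [[0,0,0.9],0,0],
    [[0,0,0.9],0,0],
    [[0,0,0.9],0,0],
    [[0,0,0.4],0,0],
    [[0,0,0],0,0],
    [[0,0,0],0,0]
  ]
}}

```text
t: 30.3
ee_pos: [619.8, -7.7, 82.7]
orientation: [-2.221, -2.221, 0.001]
ft_force: [0.2, -0.2, -0.1]
width: 87.7
grasp_force: 0.0
```

Run:
```python
from h import *
go(619,-7,14,90)
```

```text
t 30.3 tcp [619.8  -7.7  82.7] psi 90.0 w 87.7 q6 -0.03 | turn 0.0 shift [ 0.03 -0.03  2.75] F [ 0.2 -0.2 -0.1]
```

Call:
{"op": "move_arm", "data": {
  "steps": [
    [[0,0,0.6],0,0],
    [[0,0,0.8],0,0],
    [[0,0,0.7],0,0],
    [[0,0,0.4],0,0],
    [[0,0,0.2],0,0],
    [[0,0,0.05],0,0],
    [[0,0,0],0,0.15],
    [[0,0,0],0,1],
    [[0,0,0],0,1],
    [[0,0,0],0,1],
    [[0,0,0],0,1]
  ]
}}

```text
t: 31.22
ee_pos: [620.6, -7.3, 14.5]
orientation: [2.22, 2.222, 0.001]
ft_force: [-0.2, -0.7, 3.7]
width: 64.0
grasp_force: 30.0
```

Call:
{"op": "move_arm", "data": {
  "steps": [
    [[0,0,-0.1],0,1],
    [[0,0,-0.4],0,1],
    [[0,0,-0.8],0,1],
    [[0,0,-0.9],0,1],
    [[0,0,-0.9],0,1],
    [[0,0,-0.5],0,1],
    [[-0.8,0.06,0],0,1],
    [[-0.8,0.06,0],0,1],
    [[-0.8,0.06,0],0,1],
    [[-0.8,0.06,0],0,1],
    [[-0.8,0.06,0],0,1],
    [[-0.8,0.06,0],0,1],
    [[-0.8,0.06,0],0,1],
    [[-0.8,0.06,0],0,1],
    [[-0.8,0.06,0],0,1],
    [[-0.8,0.06,0],0,1],
    [[-0.8,0.06,0],0,1],
    [[-0.8,0.06,0],0,1],
    [[-0.4,0.03,0],0,1],
    [[0,0,0],0,1]
  ]
}}

```text
t: 32.88
ee_pos: [638.7, -259.2, 103.5]
orientation: [2.223, 2.22, -0.0]
ft_force: [-0.7, 0.2, -3.1]
width: 63.7
grasp_force: 30.0
```

Run:
```python
from h import *
go(639.3,-258.4,17.5,89.7)
```

```text
t 32.88 tcp [ 638.7 -259.2  103.5] psi 89.9 w 63.7 q6 -0.4 | turn 0.04 shift [0.03 0.02 3.44] F [-0.7  0.2 -3.1]
```

Call:
{"op": "move_arm", "data": {
  "steps": [
    [[0.03,0.02,0.6],0,1],
    [[0,0,0.8],0,1],
    [[0,0,0.8],0,1],
    [[0,0,0.6],0,1],
    [[0,0,0.3],0,1],
    [[0,0,0.15],0,1],
    [[0,0,0],0,1],
    [[0,0,0],0,1]
  ]
}}

```text
t: 33.55
ee_pos: [639.9, -256.3, 22.9]
orientation: [2.22, 2.222, 0.001]
ft_force: [0.8, -0.4, -3.8]
width: 63.8
grasp_force: 30.0
```

Run:
```python
from h import *
go(639.3,-258.4,17.5,89.7)
```

```text
t 33.55 tcp [ 639.9 -256.3   22.9] psi 90.1 w 63.8 q6 -0.4 | turn 0.07 shift [-0.08 -0.03  0.21] F [ 0.8 -0.4 -3.8]
```

Call:
{"op": "move_arm", "data": {
  "steps": [
    [[-0.08,-0.03,0.05],0,1],
    [[0,0,0.06],0,1],
    [[0,0,0.06],0,1],
    [[0,0,0.05],0,1],
    [[0,0,0],0,1],
    [[0,0,0],0,1]
  ]
}}

```text
t: 34.05
ee_pos: [638.9, -258.8, 17.5]
orientation: [2.22, 2.222, 0.0]
ft_force: [-1.3, -0.3, 2.3]
width: 63.4
grasp_force: 30.0
```

Call:
{"op": "move_arm", "data": {
  "steps": [
    [[0,0,0],0,0.2],
    [[0,0,0],0,0.1],
    [[0,0,0],0,0],
    [[0,0,0],0,0],
    [[0,0,-0.3],0,0],
    [[0,0,-0.8],0,0],
    [[0,0,-0.9],0,0],
    [[0,0,-0.9],0,0],
    [[0,0,-0.9],0,0],
    [[0.9,0,-0.9],0,0],
    [[0.9,0,-0.9],0,0],
    [[0.9,0,-0.9],0,0],
    [[0.9,0,-0.9],0,0],
    [[0.9,0,0],0,0],
    [[0.9,0,0],0,0],
    [[0.9,0,0],0,0],
    [[0.9,0,0],0,0],
    [[0.9,0,0],0,0],
    [[0.9,0,0],0,0],
    [[0.9,0,0],0,0]
  ]
}}

```text
t: 35.72
ee_pos: [638.4, -9.8, 202.6]
orientation: [2.22, 2.222, 0.001]
ft_force: [0.3, -0.5, -0.7]
width: 87.8
grasp_force: 0.0
```

Call:
{"op": "move_arm", "data": {
  "steps": [
    [[0.9,0,0],0,0],
    [[0.9,0,0],0,0],
    [[0.9,0,0],0,0],
    [[0.9,0,0],0,0],
    [[0.9,0,0],0,0],
    [[0.9,0,0],0,0],
    [[0.9,0,0],0,0],
    [[0.9,0,0],0,0],
    [[0,0,0],0.5,0],
    [[0,0,0],0,0],
    [[0,0,0],0,0]
  ]
}}

```text
t: 36.63
ee_pos: [638.2, 169.2, 202.3]
orientation: [2.267, 2.175, 0.0]
ft_force: [-0.6, -0.1, -0.1]
width: 87.6
grasp_force: 0.0
```

Run:
```python
from h import *
go(644.5,276,14,87.4)
o=ctrl.get_obs();d=cams.get_image('wrist')
for t,z in dict(long_case=40).items():
    for b in cams.cut_out('wrist',t)[:2]:
        if b['p']>.3 and b['pixels'].any(): print(t,round(float(b['p']),2),rect(d,b['pixels'],z,o),np.round(b['rect']))
```

```text
t 36.63 tcp [638.2 169.2 202.3] psi 87.6 w 87.6 q6 0.28 | turn 0.05 shift [4.28 0.06 7.53] F [-0.6 -0.1 -0.1]
long_case 0.79 ([644.3, 266.0], 149.4, 63.3, 87.4) [325.  82.  71. 163.]
```

Call:
{"op": "move_arm", "data": {
  "steps": [
    [[0.86,0.01,0],0,0],
    [[0.86,0.01,0],0,0],
    [[0.86,0.01,0],0,0],
    [[0.86,0.01,0],0,0],
    [[0.86,0.01,0],0,0],
    [[0,0,0.9],0,0],
    [[0,0,0.9],0,0],
    [[0,0,0.9],0,0],
    [[0,0,0.9],0,0],
    [[0,0,0.9],0,0],
    [[0,0,0.3],0,0],
    [[0,0,0],0,0],
    [[0,0,0],0,0]
  ]
}}

```text
t: 37.82
ee_pos: [644.6, 276.0, 82.3]
orientation: [2.269, 2.173, 0.0]
ft_force: [-0.7, 0.4, 0.2]
width: 87.7
grasp_force: 0.0
```

Run:
```python
from h import *
go(644.5,276,14,87.4)
```

```text
t 37.82 tcp [644.6 276.   82.3] psi 87.5 w 87.7 q6 0.43 | turn 0.02 shift [ 0.   -0.01  2.73] F [-0.7  0.4  0.2]
```

Call:
{"op": "move_arm", "data": {
  "steps": [
    [[0,0,0.6],0,0],
    [[0,0,0.8],0,0],
    [[0,0,0.7],0,0],
    [[0,0,0.4],0,0],
    [[0,0,0.2],0,0],
    [[0,0,0.03],0,0],
    [[0,0,0],0,0.15],
    [[0,0,0],0,1],
    [[0,0,0],0,1],
    [[0,0,0],0,1],
    [[0,0,0],0,1]
  ]
}}

```text
t: 38.73
ee_pos: [644.9, 276.6, 14.7]
orientation: [2.268, 2.173, 0.002]
ft_force: [0.0, -0.1, 2.7]
width: 63.8
grasp_force: 30.0
```

Call:
{"op": "move_arm", "data": {
  "steps": [
    [[0,0,-0.1],0,1],
    [[0,0,-0.4],0,1],
    [[0,0,-0.8],0,1],
    [[0,0,-0.9],0,1],
    [[0,0,-0.9],0,1],
    [[0,0,-0.8],0.4,1],
    [[0,0,-0.4],0.4,1],
    [[0,0,0],0.45,1],
    [[0,0,0],0,1]
  ]
}}

```text
t: 39.48
ee_pos: [644.6, 276.5, 122.8]
orientation: [2.385, 2.044, 0.003]
ft_force: [-0.7, 0.0, -2.3]
width: 64.0
grasp_force: 30.0
```

Call:
{"op": "move_arm", "data": {
  "steps": [
    [[-0.8,-0.4,0],0,1],
    [[-0.8,-0.4,0],0,1],
    [[-0.8,-0.4,0],0,1],
    [[-0.8,-0.4,0],0,1],
    [[-0.8,-0.4,0],0,1],
    [[-0.8,-0.4,0],0,1],
    [[-0.8,-0.4,0],0,1],
    [[-0.8,-0.4,0],0,1],
    [[-0.8,-0.4,0],0,1],
    [[-0.8,-0.4,0],0,1],
    [[-0.8,-0.4,0],0,1],
    [[-0.8,-0.4,0],0,1],
    [[-0.8,-0.4,0],0,1],
    [[-0.8,-0.4,0],0,1],
    [[-0.8,-0.4,0],0,1],
    [[-0.3,-0.2,0],0,1],
    [[0,0,0],0,1],
    [[0,0,0],0,1]
  ]
}}

```text
t: 40.98
ee_pos: [444.8, -4.1, 121.4]
orientation: [2.384, 2.046, 0.001]
ft_force: [0.0, -0.4, -2.7]
width: 64.3
grasp_force: 30.0
```

Run:
```python
from h import *
go(443.5,-4.3,17.7,81.1)
```

```text
t 40.98 tcp [444.8  -4.1 121.4] psi 81.3 w 64.3 q6 0.12 | turn 0.03 shift [-0.02 -0.05  4.15] F [ 0.  -0.4 -2.7]
```

Call:
{"op": "move_arm", "data": {
  "steps": [
    [[0,-0.05,0.6],0,1],
    [[0,0,0.8],0,1],
    [[0,0,0.8],0,1],
    [[0,0,0.8],0,1],
    [[0,0,0.5],0,1],
    [[0,0,0.3],0,1],
    [[0,0,0.15],0,1],
    [[0,0,0],0,1],
    [[0,0,0],0,1]
  ]
}}

```text
t: 41.73
ee_pos: [443.9, -3.6, 22.7]
orientation: [2.383, 2.047, 0.001]
ft_force: [-0.1, -0.3, -3.0]
width: 64.0
grasp_force: 30.0
```

Run:
```python
from h import *
go(443.5,-4.3,17.7,81.1)
```

```text
t 41.73 tcp [443.9  -3.6  22.7] psi 81.3 w 64.0 q6 0.12 | turn 0.04 shift [-0.03 -0.01  0.2 ] F [-0.1 -0.3 -3. ]
```

Call:
{"op": "move_arm", "data": {
  "steps": [
    [[0,0,0.05],0,1],
    [[0,0,0.06],0,1],
    [[0,0,0.05],0,1],
    [[0,0,0.04],0,1],
    [[0,0,0],0,1],
    [[0,0,0],0,1]
  ]
}}

```text
t: 42.23
ee_pos: [443.5, -4.0, 17.6]
orientation: [2.383, 2.046, 0.001]
ft_force: [0.2, 0.3, -0.5]
width: 64.0
grasp_force: 30.0
```

Call:
{"op": "move_arm", "data": {
  "steps": [
    [[0,0,0.03],0,1],
    [[0,0,0],0,1],
    [[0,0,0],0,0.2],
    [[0,0,0],0,0.1],
    [[0,0,0],0,0],
    [[0,0,0],0,0],
    [[0,0,-0.3],0,0],
    [[0,0,-0.8],0,0],
    [[0,0,-0.9],0,0],
    [[0,0,-0.9],0,0],
    [[0,0,-0.9],0,0],
    [[0,0,-0.9],0,0],
    [[0,0,-0.9],0,0],
    [[-0.9,0.1,-0.9],0,0],
    [[-0.9,0.1,-0.9],0,0],
    [[-0.9,0.1,-0.9],0,0],
    [[-0.9,0.1,-0.9],0,0],
    [[-0.9,0.1,-0.9],0,0],
    [[-0.9,0.1,-0.9],0,0],
    [[-0.9,0.1,-0.9],0,0]
  ]
}}

```text
t: 43.9
ee_pos: [435.9, -163.2, 315.8]
orientation: [2.384, 2.046, 0.0]
ft_force: [-0.2, 0.5, -1.2]
width: 87.6
grasp_force: 0.0
```

Call:
{"op": "move_arm", "data": {
  "steps": [
    [[-0.9,0.1,0],0,0],
    [[-0.9,0.1,0],0,0],
    [[-0.9,0.1,0],0,0],
    [[-0.9,0,0],0,0],
    [[-0.9,0,0],0,0],
    [[-0.9,0,0],0,0],
    [[0,0,0],0,0],
    [[0,0,0],0,0],
    [[0,0,0],0,0]
  ]
}}

```text
t: 44.65
ee_pos: [423.3, -296.1, 314.2]
orientation: [-2.384, -2.045, -0.0]
ft_force: [0.4, -0.1, -1.3]
width: 87.8
grasp_force: 0.0
```

Run:
```python
from h import *
go(443.5,-4.3,17.7,81.1)
a=cams.get_image('wrist')['image'];b=cams.get_image('top')['image'][80:330,120:520];s=cams.get_image('side')['image'][140:390,150:450]
cv2.imwrite('pics/w10.png',a[:,:,::-1])
cv2.imwrite('pics/t10.png',np.hstack([cv2.resize(b,(800,500))])[:,:,::-1]);cv2.imwrite('pics/s10.png',cv2.resize(s,(720,600))[:,:,::-1])
```

```text
t 44.65 tcp [ 423.3 -296.1  314.2] psi 81.3 w 87.8 q6 -0.48 | turn 0.03 shift [11.66 -1.01 11.86] F [ 0.4 -0.1 -1.3]
```

View pics/w10.png

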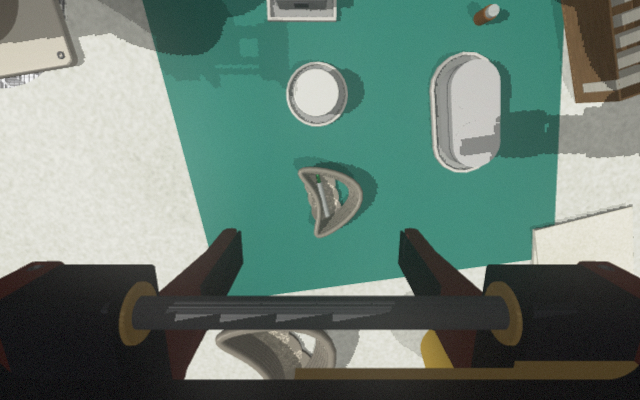

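View pics/s10.png

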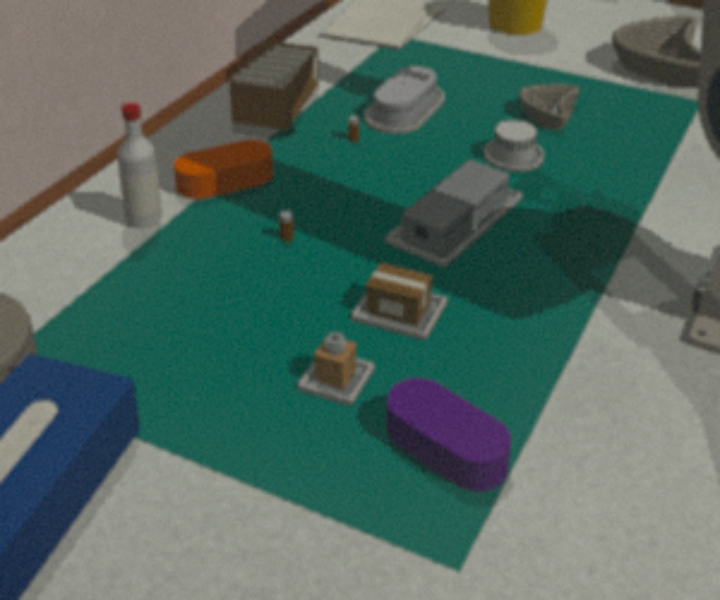

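View pics/t10.png

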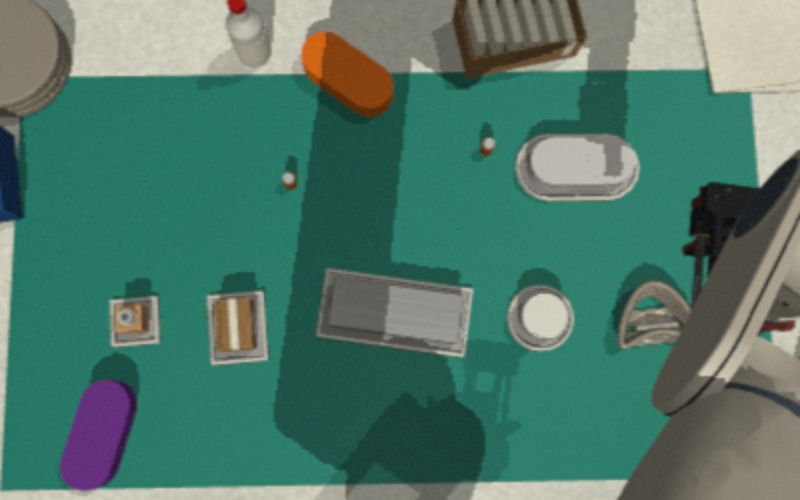

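The side and top pictures show all five things upright inside their trays, with the look-alikes untouched.

```bash
python3 -c "
from workcell import ctrl
print(ctrl.close_job())"
```

```text
the job is handed in; nothing more can be done
None
```

The job is handed in: the final pictures showed all five things standing upright inside their own trays, set down gently in about 45 s, with the orange and purple look-alikes untouched.

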